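Press two glue-ups with pads and weights

TASK

Two wooden blanks, one square and one long, have just been glued and need pressing. First lay on each blank the plywood pad of its own shape, centred on it and lined up with its edges; only when both pads are down, set the knobbed steel weights gently on the middle of the pads, upright: the big one on the long pad, the small one on the square pad. Leave the putty tin and the plain steel block where they are.

Things in the scene. Friction and masses are not known exactly. Their poses are not given: they have to be found in the camera images.
- square_blank_top (a point): Square glued wooden blank of two dark-stained boards, 84 x 84 mm and 20 mm thick, fixed to the bench. The point is the centre of its top face; x and y run parallel to its edges, z up.
- long_blank_top (a point): Long glued wooden blank of two dark-stained boards, 76 mm (its x) by 136 mm (its y) and 20 mm thick, fixed to the bench. The point is the centre of its top face; z up.
- square_pad_center (a point): Loose square pad of pale plywood, 64 x 64 mm and 14 mm thick, 60 g, lying flat on the bench. The point is its centre (7 mm above its underside); x and y parallel to its edges, z up.
- long_pad_center (a point): Loose long pad of pale plywood, 54 mm (its x) by 116 mm (its y) and 14 mm thick, 60 g, lying flat on the bench. The point is its centre (7 mm above its underside); z up.
- big_weight_center (a point): The bigger round steel weight, about 0.42 kg, standing upright: a disc of 52 mm diameter and 28 mm height, a neck of 16 mm diameter above it, and on top a black knob of 26 mm diameter that reaches from 42 to 62 mm above the foot. The point is on its axis half-way up, 31 mm above the foot (the middle of the knob is 21 mm higher); z is its axis, up.
- small_weight_center (a point): The smaller round steel weight, about 0.18 kg, standing upright: a disc of 36 mm diameter and 24 mm height, a neck of 14 mm diameter above it, and on top a black knob of 24 mm diameter that reaches from 36 to 54 mm above the foot. The point is on its axis half-way up, 27 mm above the foot (the middle of the knob is 18 mm higher); z is its axis, up.
- putty_tin_center (a point): Round yellow putty tin with a silver lid, 66 mm across and 38 mm high, loose; a bystander. The point is its centre, half-way up.
- steel_block_center (a point): Plain squared block of grey steel, 30 x 50 mm and 25 mm high, loose, with no knob; a bystander. The point is its centre, half-way up.
Mind the look-alikes: they are no part of the job. Leave any blue or yellow look-alike of the part that bears long_pad_center alone.

How it is judged (in metres and radians):
On the way, in this order (a step that is already met when the one before it is completed fails the run):
1. both pads lie on the blanks of their own shape, centred, lined up and let go, with both weights still standing on the bench (horizontal distance between square_pad_center and square_blank_top below 0.011 m and z of square_pad_center in the frame of square_blank_top between 0.004 and 0.01 m and angle between each of square_pad_center, long_pad_center's own z axis and vertical below 0.08 rad and (angle between the y axis of square_pad_center and the y axis of square_blank_top, either way round below 0.17 rad or angle between the y axis of square_pad_center and the x axis of square_blank_top, either way round below 0.17 rad) and contact force between each of square_pad, long_pad and the fingers below 0.2 N and linear speed of each of square_pad, long_pad below 0.02 m/s and horizontal distance between long_pad_center and long_blank_top below 0.011 m and z of long_pad_center in the frame of long_blank_top between 0.004 and 0.01 m and angle between the y axis of long_pad_center and the y axis of long_blank_top, either way round below 0.17 rad and height (world z) of big_weight_center below 0.045 m and height (world z) of small_weight_center below 0.041 m), for 0.2 s.
2. the big weight stands on the long pad and the small weight on the square pad, let go (horizontal distance between big_weight_center and long_pad_center below 0.012 m and z of big_weight_center in the frame of long_pad_center between 0.034 and 0.042 m and angle between each of big_weight_center, small_weight_center's own z axis and vertical below 0.08 rad and contact force between each of big_weight, small_weight and the fingers below 0.2 N and linear speed of each of big_weight, small_weight below 0.02 m/s and horizontal distance between small_weight_center and square_pad_center below 0.012 m and z of small_weight_center in the frame of square_pad_center between 0.03 and 0.038 m), for 0.2 s.
At the end, for the whole second after the job is handed in: Each pad lies flat on the blank of its own shape, centre within 11 mm and edges within 0.17 rad (a square pad may be turned by quarter turns); the big weight stands upright on the long pad and the small one on the square pad, each within 12 mm of the pad's centre; all are let go and at rest (all of step 2 and horizontal distance between square_pad_center and square_blank_top below 0.011 m and z of square_pad_center in the frame of square_blank_top between 0.004 and 0.01 m and angle between each of square_pad_center, long_pad_center's own z axis and vertical below 0.08 rad and (angle between the y axis of square_pad_center and the y axis of square_blank_top, either way round below 0.17 rad or angle between the y axis of square_pad_center and the x axis of square_blank_top, either way round below 0.17 rad) and contact force between each of square_pad, long_pad and the fingers below 0.2 N and linear speed of each of square_pad, long_pad below 0.02 m/s and horizontal distance between long_pad_center and long_blank_top below 0.011 m and z of long_pad_center in the frame of long_blank_top between 0.004 and 0.01 m and angle between the y axis of long_pad_center and the y axis of long_blank_top, either way round below 0.17 rad); the robot touches nothing.
It fails at once if the putty tin or the plain steel block is moved by more than 15 mm (distance of any of putty_tin_center, steel_block_center from where it was at the start of the episode above 0.015 m).
It fails at once if a weight is dropped or rammed onto a pad (more than 60 N) (contact force between any of big_weight, small_weight and long_pad above 60 N or contact force between any of big_weight, small_weight and square_pad above 60 N).
It also fails if it takes over 112 s, if anything falls off the work surface, if the arm or the gripper's body presses on something with over 40 N, if the wrist force passes 120 N, or if a joint passes its speed limit or range.

ROBOT

A 6-joint arm with a two-finger parallel gripper is mounted at the origin on the work surface; the furniture and walls round the work are solid. World frame = base frame: x ahead of the robot, y to its left, z up, the work surface at z = 0. Lengths are in mm, angles in rad, forces in N, time in s.
With the tool pointing down it reaches from about 300 to 775 mm from the base axis. Payload 14.6 kg.
Tool frame: the origin (TCP) lies between the finger pads; the fingertips stand 17 mm ahead of it and the grasp point (between the pads) lies 2 mm behind it (manip.tip_reach is the distance from the TCP to the fingertips, in mm); z points along the fingers, y is the line along which they close (so a half turn about z gives the same grasp; the last joint's range is limited). The gripper opens to 94 mm and grips with 3 to 60 N. Pads are 16 mm wide; open, the fingers measure 119 mm over their backs; the gripper's body (75 mm by 177 mm) begins 78 mm behind the grasp point.
Start: joints at [1.162, 0.3, 1.521, -0, 1.321, -0.067], TCP at [184.348, 518.175, 222.446] pointing down, gripper open.
Joint ranges: [-3.03, 3.03], [-0.79, 2.21], [0.23, 2.52], [-1.04, 4.18], [0, 3.07], [-2.55, 2.55]. Speed limits (rad/s): [2.22, 2.22, 2.57, 3.14, 3.14, 3.14].

INTERFACE

Orientations are given as [roll, pitch, yaw] about the fixed x, y, z axes, in that order (R = Rz(yaw) Ry(pitch) Rx(roll)).
In Python, from cell import manip, viewer gives the robot as it stands.
- The arm moves only by the tool apply_moves, never from a script. Its argument "moves" is a list of rows, each a list of 3 entries, a list of its own where there are three numbers: the shift along the tool's x, y, z each as a share of 0.25 m, from -1 to 1, then the turn, a rotation vector about the tool's x, y, z each as a share of pi rad, from -1 to 1, then the closure, from 0 (fully open) to 1 (shut). In form: [[[dx, dy, dz], [wx, wy, wz], grip], ...]. A call has 1 to 12 rows; each row is the pose to reach, as a shift and turn from the pose commanded when the call began, along the tool's axes at that moment, turning the shorter way round; what a row does not reach only later rows make up. A row lasts 1/12 s, in which the tool goes at most 41.7 mm and 7.16 degrees, less where a joint would pass 70% of its speed; a pose out of reach is approached as far as the arm can. A call with a number of a shift or a turn outside -1 to 1 is refused whole. A call with a gripper value outside its range is refused whole. The fingers move at their own pace and stop on an object; "squeeze" is the grip in N (left out, the last holds). Time passes only in rows, so rows that repeat a pose let the fingers close. It gives the time, the measured TCP pose, the force, the opening and the grip force at its end, in the units of the state.
- manip.read_state(): the state, without advancing time (a new reading comes with each control period).
- viewer.camera(name): name is "scene" or "top"; returns the picture (400x640x3 uint8, blue, green, red); there is no depth.
- viewer.camera_info(name): a dict with "camera_matrix" (3x3 intrinsics, pixels), "R" (3x3) and "t" (3): a world point X has camera coordinates R X + t. Camera axes: x right, y down, z forward; pixel columns grow to the right and rows downward; lengths in mm; the calibration is good to about 2 mm. A picture is of the moment at which its call begins. camera_info takes no time and is no camera call.
- manip.sign_off(): hands the job in; it is judged then, once.
The state is a dict: "clock": time; "joints": joint angles; "qd": joint speeds; "effort": joint torques, N m; "eef_pos": TCP position; "eef_rot": TCP orientation; "wrist_force": force on the tool from outside, world axes, zero at the start; "moment": the same for the moment, N m; "finger_gap": finger opening in mm; "finger_force": force on a finger pad.
Only numpy, scipy, OpenCV 4.12 (cv2) and the standard library are available. Lean on these libraries where they do the work, as an engineer would, in place of code of your own. Each camera call takes 0.05 s, during which the arm holds its last target. There are 200 camera calls.

## Working session

There is one attempt and no reset: what is moved stays moved. The work goes in short steps, Python scripts to look and compute and a tool call to move; the robot and the scene stay as the last step left them, time stands still between calls to the robot, and variables do not carry over. Pictures are saved under pics/ and viewed, at most 14 in all, crops included, and the job is handed in when it is done.

Besides the shell and the picture viewer there is one more tool, called after "Emit:" as name([rows], argument=value, ...), one row to a line, values as JSON. apply_moves: Moves the arm, as the interface text tells. Shift numbers are shares of 0.25 m and turn numbers shares of pi rad, none past 1 either way. Its arguments: {"type":"object","properties":{"moves":{"type":"array"},"squeeze":{"type":"number"}},"required":["moves"]}

```bash
mkdir -p pics
python3 - <<'E'
from cell import manip, viewer
import cv2
for n in("scene","top"):
    cv2.imwrite(f"pics/{n}0.png",viewer.camera(n)); i=viewer.camera_info(n); print(n,i)
print(manip.read_state())
E
```

```text
scene {'camera_matrix': array([[406.47979597,   0.        , 318.28112411],
       [  0.        , 406.47979597, 194.79676292],
       [  0.        ,   0.        ,   1.        ]]), 'R': array([[-0.88587046, -0.46359852, -0.01760512],
       [-0.24420515,  0.49823403, -0.83194153],
       [ 0.39445833, -0.73269316, -0.55458395]]), 't': array([ 474.45141667,  156.90687969, 1156.96457717])}
top {'camera_matrix': array([[420.01228464,   0.        , 314.22707818],
       [  0.        , 420.01228464, 191.86913281],
       [  0.        ,   0.        ,   1.        ]]), 'R': array([[ 0.0179002 , -0.99955685, -0.02378422],
       [-0.98243812, -0.01316486, -0.18612369],
       [ 0.18572809,  0.02669818, -0.9822384 ]]), 't': array([  51.2356615 ,  506.78568471, 1197.07439212])}
{'clock': 0.1, 'joints': array([ 1.16240222e+00,  3.00398687e-01,  1.52153222e+00, -1.77233102e-06,
        1.32072419e+00, -6.65994004e-02]), 'qd': array([-0.00027122, -0.00150846, -0.00178166,  0.00058745, -0.00081699,
        0.00180004]), 'effort': array([ 4.39002915e-04, -5.32646549e+01, -3.53281581e+01,  7.08582276e-02,
        2.36070558e-02, -1.01256637e-04]), 'eef_pos': array([184.25951117, 517.97248752, 221.94671679]), 'eef_rot': array([-3.14053245e+00, -6.89932173e-05,  2.79979835e+00]), 'wrist_force': array([ 0.17448403,  0.68009196, -0.89219924]), 'moment': array([-0.0058351 ,  0.0180998 , -0.02413887]), 'finger_force': 0.0, 'finger_gap': 93.70911127856519}
```

View pics/scene0.png

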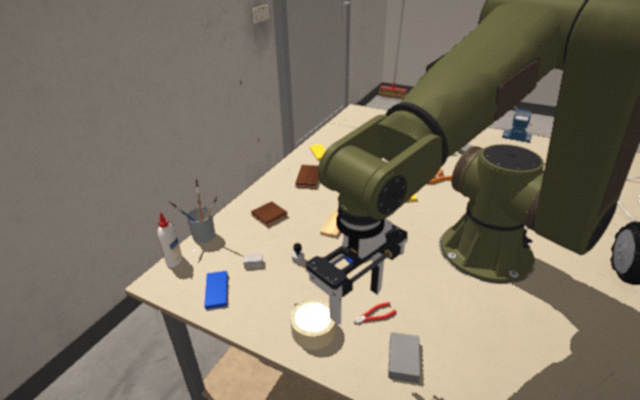

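View pics/top0.png

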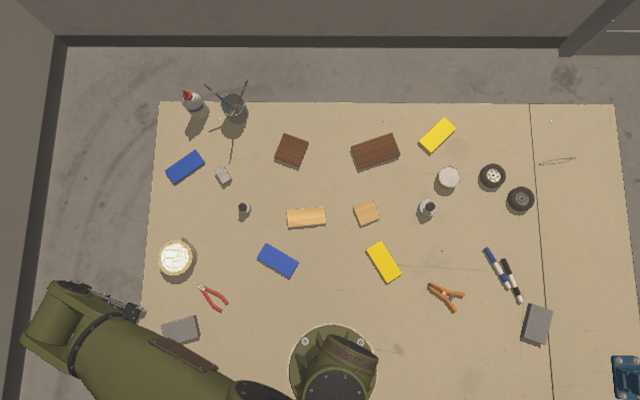

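The scene view is largely hidden by the arm. In the top view, the blanks are at (291,150) square and (375,151) long, and the pads at (306,217) long and (367,212) square. The weights are near (243,209) small and (427,208) big. Next I'll measure these from colour masks.

```bash
cat > h.py <<'E'
import numpy as np, cv2
from cell import manip, viewer
I=viewer.camera_info("top"); K,R,t=I["camera_matrix"],np.array(I["R"]),np.array(I["t"])
def ray(px,z):
    px=np.atleast_2d(px).astype(float)
    d=(np.linalg.inv(K)@np.c_[px,np.ones(len(px))].T).T@R
    c=-R.T@t
    return (c+d*((z-c[2])/d[:,2])[:,None])[:,:2]
def proj(X):
    p=K@(R@np.array(X,float)+t); return p[:2]/p[2]
def blob(mask,near,z,r=30):
    m=np.zeros_like(mask); x,y=near; m[y-r:y+r,x-r:x+r]=mask[y-r:y+r,x-r:x+r]
    cs,_=cv2.findContours(m,cv2.RETR_EXTERNAL,cv2.CHAIN_APPROX_NONE)
    c=max(cs,key=cv2.contourArea)[:,0]; f=np.zeros_like(mask); cv2.drawContours(f,[c],-1,255,-1)
    ys,xs=np.nonzero(f); P=ray(np.c_[xs,ys],z); mu=P.mean(0)
    w,v=np.linalg.eigh(np.cov(P.T)); rc=cv2.minAreaRect(P.astype(np.float32))
    return dict(n=len(xs),px=(xs.mean().round(1),ys.mean().round(1)),mean=mu.round(1),sz=np.sqrt(12*w).round(0),ang=np.degrees(np.arctan2(v[1,1],v[0,1])).round(1),rect=np.round(np.r_[rc[0],rc[1],rc[2]],1)),f
E
python3 - <<'E'
from h import *
im=cv2.imread("pics/top0.png"); hsv=cv2.cvtColor(im,cv2.COLOR_BGR2HSV)
for p in [(291,150),(375,151),(306,217),(367,212),(335,180),(270,230),(243,208),(430,207),(425,207),(448,177),(223,175)]: print(p,im[p[1],p[0]],hsv[p[1],p[0]])
dark=((hsv[...,2]<115)&(hsv[...,1]>90)).astype(np.uint8)*255
pale=((hsv[...,1]>100)&(hsv[...,2]>150)&(hsv[...,0]<25)).astype(np.uint8)*255
blk=(hsv[...,2]<75).astype(np.uint8)*255
tot=np.zeros_like(dark)
for n,m,p,z,r in [("sqb",dark,(291,150),20,30),("lob",dark,(375,151),20,32),("lop",pale,(306,217),14,30),("sqp",pale,(367,212),14,22),("small",blk,(243,208),48,12),("big",blk,(429,208),56,12)]:
    d,f=blob(m,p,z,r); tot|=f; print(n,d)
v=im.copy(); cs,_=cv2.findContours(tot,0,1)
v=cv2.resize(v[120:245,205:465],None,fx=3,fy=3,interpolation=cv2.INTER_CUBIC)
for c in cs: cv2.drawContours(v,[((c-[205,120])*3+1).astype(np.int32)],-1,(0,255,0),1)
cv2.imwrite("pics/m.png",v)
E
```

```text
(291, 150) [ 63  86 117] [ 13 118 117]
(375, 151) [ 59  82 114] [ 13 123 114]
(306, 217) [133 191 226] [ 19 105 226]
(367, 212) [114 164 202] [ 17 111 202]
(335, 180) [135 165 184] [ 18  68 184]
(270, 230) [134 163 181] [ 19  66 181]
(243, 208) [64 71 78] [15 46 78]
(430, 207) [62 71 80] [15 57 80]
(425, 207) [76 86 93] [18 47 93]
(448, 177) [174 189 203] [ 16  36 203]
(223, 175) [150 162 174] [ 15  35 174]
sqb {'n': 275, 'px': (np.float64(293.8), np.float64(142.8)), 'mean': array([665.6, 126.3]), 'sz': array([34., 82.]), 'ang': np.float64(70.0), 'rect': array([665.4, 126.7,  81.8,  35.7,  70.9])}
lob {'n': 438, 'px': (np.float64(380.4), np.float64(155.0)), 'mean': array([ 629.4, -141.3]), 'sz': array([ 43., 125.]), 'ang': np.float64(113.9), 'rect': array([ 626.5, -130.3,   43.6,  133.6,   21. ])}
lop {'n': 655, 'px': (np.float64(305.7), np.float64(216.6)), 'mean': array([436.1,  84.4]), 'sz': array([ 52., 115.]), 'ang': np.float64(96.6), 'rect': array([436.3,  84.3,  52.3, 114.5,   6.9])}
sqp {'n': 424, 'px': (np.float64(366.1), np.float64(212.2)), 'mean': array([452.3, -97.2]), 'sz': array([62., 62.]), 'ang': np.float64(112.1), 'rect': array([452.4, -97.2,  61.6,  62. ,  22.6])}
small {'n': 20, 'px': (np.float64(241.8), np.float64(207.4)), 'mean': array([456.4, 272.6]), 'sz': array([16., 26.]), 'ang': np.float64(58.2), 'rect': array([457.6, 272. ,  18.2,  17.8,   2.8])}
big {'n': 13, 'px': (np.float64(427.8), np.float64(208.0)), 'mean': array([ 461.2, -271.9]), 'sz': array([11., 23.]), 'ang': np.float64(-142.1), 'rect': array([ 462.5, -271.9,   18.8,    9.8,   37.3])}
```

View pics/m.png

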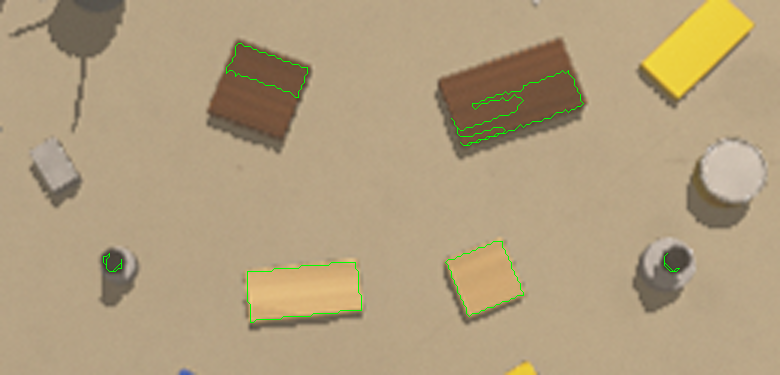

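The pads are outlined well, with sizes of 52x115 and 62x62. The blank and knob masks are only partial, so I'll fix those.

Run:
```python
from h import *
im=cv2.imread("pics/top0.png"); hsv=cv2.cvtColor(im,cv2.COLOR_BGR2HSV)
for y in range(135,172,2): print(y,[tuple(hsv[y,x]) [1:] for x in (291,375)],end=" ") 
print()
for y in range(198,220): print(y,hsv[y,234:253,2],hsv[y,418:440,2])
tot=np.zeros(im.shape[:2],np.uint8)
brown=((hsv[...,1]>100)&(hsv[...,2]<150)&(hsv[...,2]>88)).astype(np.uint8)*255
for n,p,r in [("sqb",(291,150),30),("lob",(375,151),34)]:
    d,f=blob(brown,p,20,r); tot|=f; print(n,d)
v=cv2.resize(im[120:245,205:465],None,fx=3,fy=3,interpolation=cv2.INTER_CUBIC)
cs,_=cv2.findContours(tot,0,1)
for c in cs: cv2.drawContours(v,[((c-[205,120])*3+1).astype(np.int32)],-1,(0,255,0),1)
cv2.imwrite("pics/m2.png",v[:180,150:620])
```

```text
135 [(np.uint8(77), np.uint8(158)), (np.uint8(66), np.uint8(185))] 137 [(np.uint8(119), np.uint8(107)), (np.uint8(67), np.uint8(161))] 139 [(np.uint8(117), np.uint8(109)), (np.uint8(130), np.uint8(116))] 141 [(np.uint8(126), np.uint8(113)), (np.uint8(128), np.uint8(126))] 143 [(np.uint8(120), np.uint8(115)), (np.uint8(121), np.uint8(122))] 145 [(np.uint8(115), np.uint8(113)), (np.uint8(124), np.uint8(119))] 147 [(np.uint8(123), np.uint8(112)), (np.uint8(124), np.uint8(123))] 149 [(np.uint8(123), np.uint8(118)), (np.uint8(119), np.uint8(116))] 151 [(np.uint8(119), np.uint8(116)), (np.uint8(123), np.uint8(114))] 153 [(np.uint8(130), np.uint8(122)), (np.uint8(120), np.uint8(115))] 155 [(np.uint8(120), np.uint8(117)), (np.uint8(121), np.uint8(116))] 157 [(np.uint8(126), np.uint8(119)), (np.uint8(120), np.uint8(113))] 159 [(np.uint8(125), np.uint8(118)), (np.uint8(112), np.uint8(107))] 161 [(np.uint8(120), np.uint8(113)), (np.uint8(118), np.uint8(115))] 163 [(np.uint8(99), np.uint8(95)), (np.uint8(93), np.uint8(104))] 165 [(np.uint8(70), np.uint8(109)), (np.uint8(69), np.uint8(111))] 167 
[... 3724 characters left out ...]
10 129 164 168 184 181 181 181
 180] [107 112 112 113 114 115 114 116 112 114 114 113 110 136 191 185 181 182
 182 181 180 182]
219 [181 180 183 173 133 108 111 113 113 111 109 134 188 183 182 181 181 182
 183] [105 111 114 113 114 112 114 115 116 114 112 112 127 172 188 185 182 181
 180 181 181 182]
sqb {'n': 672, 'px': (np.float64(291.0), np.float64(149.3)), 'mean': array([644.5, 134.3]), 'sz': array([81., 82.]), 'ang': np.float64(91.7), 'rect': array([644.4, 134.4,  82. ,  82. ,  70.3])}
lob {'n': 1006, 'px': (np.float64(375.3), np.float64(150.3)), 'mean': array([ 644.1, -125.8]), 'sz': array([ 73., 134.]), 'ang': np.float64(109.5), 'rect': array([ 643.8, -125.5,   73.1,  135.1,   19.7])}
```

View pics/m2.png

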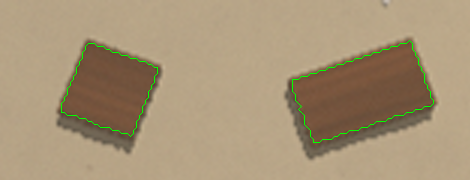

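The blank tops now fit: square at (644.5, 134.3), 82x82, angle 70.3°; long at (644, −125.8), 73x135, long axis 109.6°. Next is a helper that gives the move numbers.

```bash
cat >> h.py <<'E'
def go(x,y,z,phi,frm=None):
    """shares of shift/turn from the present (or given x,y,z,phi) pose; phi = world angle of closing line, deg"""
    if frm is None:
        s=manip.read_state(); p=s["eef_pos"]; f=np.degrees(s["eef_rot"][2])-90
    else: p,f=np.array(frm[:3],float),frm[3]
    d=np.array([x,y,z])-p; a=np.radians(f+90)
    T=np.array([[np.cos(a),np.sin(a),0],[np.sin(a),-np.cos(a),0],[0,0,-1]])
    dphi=(phi-f+90)%180-90
    print((d@T/250).round(3).tolist(),[0,0,round(-dphi/180,4)],"from",np.round(p,1),round(f,1))
E
python3 - <<'E'
from h import *
print("small",ray((242.3,206.8),47),"big",ray((430,206.5),54),"tin",ray((448,177),38),"blk",ray((223,173),25))
go(310,301,190,38)
go(436,84.5,110,6.7,(310,301,190,38))
E
```

```text
small [[458.31767964 271.35301963]] big [[ 465.98422957 -278.97726792]] tin [[ 558.39470176 -339.34626271]] blk [[565.38223049 340.36593156]]
[-0.765, -0.649, 0.128] [0, 0, np.float64(0.1801)] from [184.3 518.  221.9] 70.4
[-0.993, -0.136, 0.32] [0, 0, 0.1739] from [310. 301. 190.] 38
```

Emit:
apply_moves([
  [[-0.765,-0.649,0.128],[0,0,0.18],0],
  [[-0.765,-0.649,0.128],[0,0,0.18],0],
  [[-0.765,-0.649,0.128],[0,0,0.18],0],
  [[-0.765,-0.649,0.128],[0,0,0.18],0],
  [[-0.765,-0.649,0.128],[0,0,0.18],0],
  [[-0.765,-0.649,0.128],[0,0,0.18],0],
  [[-0.765,-0.649,0.128],[0,0,0.18],0],
  [[-0.765,-0.649,0.128],[0,0,0.18],0],
  [[-0.765,-0.649,0.128],[0,0,0.18],0],
  [[-0.765,-0.649,0.128],[0,0,0.18],0],
])

```text
clock: 0.93
eef_pos: [309.7, 302.1, 190.5]
eef_rot: [3.141, -0.0, 2.236]
wrist_force: [0.4, -0.1, 0.1]
finger_gap: 94.1
finger_force: 0.0
```

Emit:
apply_moves([
  [[-0.993,-0.136,0.32],[0,0,0.174],0],
  [[-0.993,-0.136,0.32],[0,0,0.174],0],
  [[-0.993,-0.136,0.32],[0,0,0.174],0],
  [[-0.993,-0.136,0.32],[0,0,0.174],0],
  [[-0.993,-0.136,0.32],[0,0,0.174],0],
  [[-0.993,-0.136,0.32],[0,0,0.174],0],
  [[-0.993,-0.136,0.32],[0,0,0.174],0],
  [[-0.993,-0.136,0.32],[0,0,0.174],0],
  [[-0.993,-0.136,0.32],[0,0,0.174],0],
  [[-0.993,-0.136,0.32],[0,0,0.174],0],
  [[-0.993,-0.136,0.32],[0,0,0.174],0],
  [[-0.993,-0.136,0.32],[0,0,0.174],0],
])

```text
clock: 1.93
eef_pos: [436.0, 85.9, 110.9]
eef_rot: [3.141, -0.0, 1.69]
wrist_force: [0.8, -0.6, -0.1]
finger_gap: 94.0
finger_force: 0.0
```

Run:
```python
from h import *
go(436.2,84.4,21,6.7)
go(436.2,84.4,150,6.7,(436.2,84.4,21,6.7))
cv2.imwrite("pics/s1.png",cv2.resize(viewer.camera("scene")[130:300,200:480],None,fx=2.5,fy=2.5))
```

```text
[-0.006, -0.0, 0.36] [0, 0, np.float64(0.0006)] from [436.   85.9 110.9] 6.8
[0.0, 0.0, -0.516] [0, 0, -0.0] from [436.2  84.4  21. ] 6.7
```

View pics/s1.png

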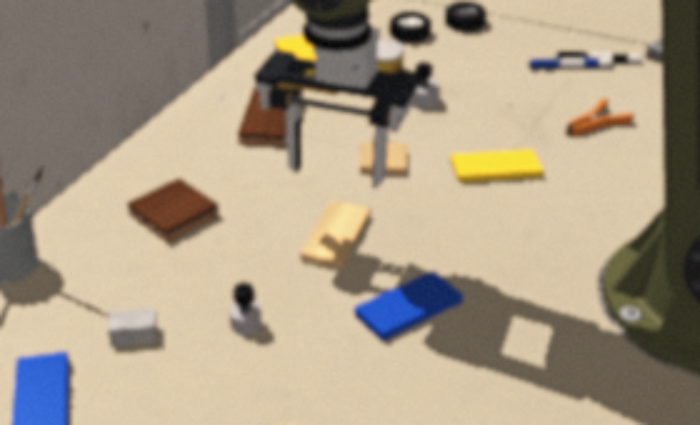

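The gripper hangs over the long pad at about (335,232) in the crop with its fingers on either side of it, and the descent is clear. I'll lower and grip.

Emit:
apply_moves([
  [[-0.003,0,0.12],[0,0,0],0],
  [[-0.003,0,0.2],[0,0,0],0],
  [[-0.003,0,0.28],[0,0,0],0],
  [[-0.003,0,0.32],[0,0,0],0],
  [[-0.003,0,0.345],[0,0,0],0],
  [[-0.003,0,0.36],[0,0,0],0],
  [[-0.003,0,0.36],[0,0,0],0],
  [[-0.003,0,0.36],[0,0,0],0],
])

```text
clock: 2.65
eef_pos: [436.8, 84.1, 21.1]
eef_rot: [3.141, 0.0, 1.688]
wrist_force: [0.2, -0.7, 0.5]
finger_gap: 94.0
finger_force: 0.0
```

Emit:
apply_moves([
  [[0,0,0],[0,0,0],0.3],
  [[0,0,0],[0,0,0],0.4],
  [[0,0,0],[0,0,0],0.5],
  [[0,0,0],[0,0,0],0.6],
  [[0,0,0],[0,0,0],0.6],
  [[0,0,0],[0,0,0],0.6],
  [[0,0,0],[0,0,0],0.6],
  [[0,0,0],[0,0,0],0.6],
  [[0,0,0],[0,0,0],0.6],
  [[0,0,0],[0,0,0],0.6],
  [[0,0,0],[0,0,0],0.6],
  [[0,0,0],[0,0,0],0.6],
], squeeze=15)

```text
clock: 3.65
eef_pos: [436.4, 83.9, 20.5]
eef_rot: [3.142, 0.0, 1.688]
wrist_force: [-1.0, -0.1, 1.2]
finger_gap: 54.2
finger_force: 15.0
```

Run:
```python
from h import *
s=(436.4,84.1,20.9,6.7)
go(436.4,84.1,110,6.7,s)
go(540,-20,120,13,(436.4,84.1,110,6.7))
go(644.1,-125.8,80,19.6,(540,-20,120,13))
```

```text
[0.0, 0.0, -0.356] [0, 0, -0.0] from [436.4  84.1  20.9] 6.7
[-0.462, 0.363, -0.04] [0, 0, -0.035] from [436.4  84.1 110. ] 6.7
[-0.506, 0.311, 0.16] [0, 0, -0.0367] from [540. -20. 120.] 13
```

Emit:
apply_moves([
  [[0,0,-0.06],[0,0,0],0.6],
  [[0,0,-0.16],[0,0,0],0.6],
  [[0,0,-0.26],[0,0,0],0.6],
  [[0,0,-0.356],[0,0,0],0.6],
  [[0,0,-0.356],[0,0,0],0.6],
])

```text
clock: 4.07
eef_pos: [438.1, 84.2, 113.2]
eef_rot: [3.136, 0.0, 1.688]
wrist_force: [1.4, 0.3, 0.8]
finger_gap: 53.5
finger_force: 15.0
```

Lifted. I'll carry it at moderate speed, 12 rows per leg.

Emit:
apply_moves([
  [[-0.05,0.04,-0.01],[0,0,0],0.6],
  [[-0.12,0.09,-0.02],[0,0,-0.01],0.6],
  [[-0.2,0.16,-0.03],[0,0,-0.015],0.6],
  [[-0.28,0.22,-0.04],[0,0,-0.02],0.6],
  [[-0.36,0.28,-0.04],[0,0,-0.027],0.6],
  [[-0.42,0.33,-0.04],[0,0,-0.035],0.6],
  [[-0.462,0.363,-0.04],[0,0,-0.035],0.6],
  [[-0.462,0.363,-0.04],[0,0,-0.035],0.6],
])

```text
clock: 4.73
eef_pos: [540.8, -21.7, 118.3]
eef_rot: [-3.141, -0.0, 1.796]
wrist_force: [-0.6, 0.9, -0.7]
finger_gap: 54.1
finger_force: 15.0
```

Emit:
apply_moves([
  [[-0.05,0.03,0],[0,0,0],0.6],
  [[-0.13,0.08,0.02],[0,0,-0.01],0.6],
  [[-0.22,0.135,0.04],[0,0,-0.015],0.6],
  [[-0.31,0.19,0.07],[0,0,-0.02],0.6],
  [[-0.4,0.245,0.11],[0,0,-0.03],0.6],
  [[-0.47,0.29,0.14],[0,0,-0.037],0.6],
  [[-0.506,0.311,0.16],[0,0,-0.037],0.6],
  [[-0.506,0.311,0.16],[0,0,-0.037],0.6],
  [[-0.506,0.311,0.16],[0,0,-0.037],0.6],
  [[-0.506,0.311,0.16],[0,0,-0.037],0.6],
])

```text
clock: 5.57
eef_pos: [643.6, -125.0, 79.5]
eef_rot: [-3.141, -0.0, 1.914]
wrist_force: [0.3, 0.3, -0.8]
finger_gap: 53.6
finger_force: 15.0
```

Run:
```python
from h import *
go(644.1,-125.8,42,19.6)
```

```text
[-0.004, 0.001, 0.15] [0, 0, np.float64(0.0004)] from [ 643.6 -125.    79.5] 19.7
```

Emit:
apply_moves([
  [[-0.002,0,0.05],[0,0,0],0.6],
  [[-0.002,0,0.1],[0,0,0],0.6],
  [[-0.002,0,0.125],[0,0,0],0.6],
  [[-0.002,0,0.14],[0,0,0],0.6],
  [[-0.002,0,0.148],[0,0,0],0.6],
  [[-0.002,0,0.154],[0,0,0],0.6],
  [[-0.002,0,0.154],[0,0,0],0.6],
  [[-0.002,0,0.154],[0,0,0],0.6],
])

```text
clock: 6.23
eef_pos: [644.5, -126.5, 41.3]
eef_rot: [3.141, 0.0, 1.914]
wrist_force: [0.7, 0.6, -0.4]
finger_gap: 53.9
finger_force: 15.0
```

Emit:
apply_moves([
  [[0,0,0],[0,0,0],0.35],
  [[0,0,0],[0,0,0],0.3],
  [[0,0,0],[0,0,0],0.2],
  [[0,0,0],[0,0,0],0.1],
  [[0,0,0],[0,0,0],0],
  [[0,0,0],[0,0,0],0],
  [[0,0,0],[0,0,0],0],
  [[0,0,-0.05],[0,0,0],0],
  [[0,0,-0.15],[0,0,0],0],
  [[0,0,-0.3],[0,0,0],0],
  [[0,0,-0.32],[0,0,0],0],
  [[0,0,-0.32],[0,0,0],0],
])

```text
clock: 7.23
eef_pos: [645.6, -126.7, 125.0]
eef_rot: [3.137, 0.003, 1.914]
wrist_force: [-0.1, -0.5, -0.5]
finger_gap: 94.2
finger_force: 0.0
```

Run:
```python
from h import *
s=manip.read_state(); p=s["eef_pos"]
go(452.3,-97.2,90,22.5)
go(452.3,-97.2,20.5,22.5,(452.3,-97.2,90,22.5))
```

```text
[0.371, -0.688, 0.14] [0, 0, np.float64(-0.0158)] from [ 645.6 -126.7  125. ] 19.7
[0.0, 0.0, 0.278] [0, 0, -0.0] from [452.3 -97.2  90. ] 22.5
```

Emit:
apply_moves([
  [[0.37,-0.688,0],[0,0,-0.016],0],
  [[0.37,-0.688,0],[0,0,-0.016],0],
  [[0.37,-0.688,0],[0,0,-0.016],0],
  [[0.37,-0.688,0.05],[0,0,-0.016],0],
  [[0.37,-0.688,0.13],[0,0,-0.016],0],
  [[0.37,-0.688,0.13],[0,0,-0.016],0],
  [[0.37,-0.688,0.13],[0,0,-0.016],0],
  [[0.37,-0.688,0.13],[0,0,-0.016],0],
  [[0.37,-0.688,0.13],[0,0,-0.016],0],
  [[0.37,-0.688,0.13],[0,0,-0.016],0],
])

```text
clock: 8.07
eef_pos: [452.3, -97.4, 88.8]
eef_rot: [3.141, 0.001, 1.964]
wrist_force: [-0.2, 0.1, -0.7]
finger_gap: 94.2
finger_force: 0.0
```

Run:
```python
from h import *
go(452.3,-97.2,20.8,22.5)
im=viewer.camera("top"); hsv=cv2.cvtColor(im,cv2.COLOR_BGR2HSV)
pale=((hsv[...,1]>85)&(hsv[...,2]>150)&(hsv[...,0]<25)).astype(np.uint8)*255
u,v=proj((644,-126,34)); print(blob(pale,(int(u),int(v)),34,30)[0])
cv2.imwrite("pics/t1.png",cv2.resize(im[110:250,200:470],None,fx=2.5,fy=2.5,interpolation=2))
```

```text
[0.001, 0.0, 0.272] [0, 0, np.float64(0.0002)] from [452.3 -97.4  88.8] 22.5
{'n': 664, 'px': (np.float64(375.7), np.float64(148.9)), 'mean': array([ 644.4, -125.5]), 'sz': array([ 55., 116.]), 'ang': np.float64(109.4), 'rect': array([ 644.3, -125.4,   54.5,  116.2,   19.7])}
```

View pics/t1.png

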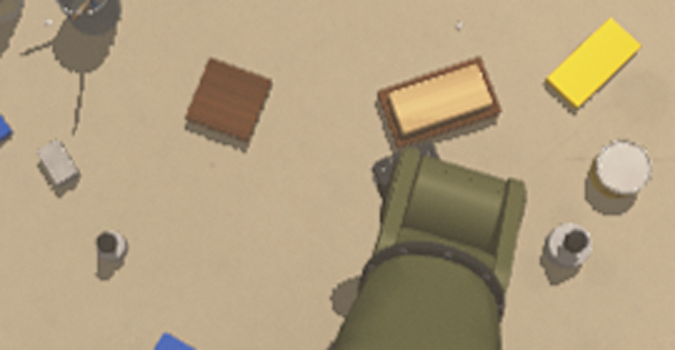

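The long pad now lies centred and aligned on its blank: measured (644.4, −125.5), 19.7°, at crop (440,98). Next is the square pad.

Emit:
apply_moves([
  [[0,0,0.08],[0,0,0],0],
  [[0,0,0.16],[0,0,0],0],
  [[0,0,0.22],[0,0,0],0],
  [[0,0,0.255],[0,0,0],0],
  [[0,0,0.272],[0,0,0],0],
  [[0,0,0.272],[0,0,0],0.15],
  [[0,0,0.272],[0,0,0],0.25],
  [[0,0,0.272],[0,0,0],0.35],
  [[0,0,0.272],[0,0,0],0.5],
  [[0,0,0.272],[0,0,0],0.5],
  [[0,0,0.272],[0,0,0],0.5],
  [[0,0,0.272],[0,0,0],0.5],
])

```text
clock: 9.12
eef_pos: [451.6, -97.3, 21.0]
eef_rot: [3.141, 0.001, 1.964]
wrist_force: [-1.2, -0.3, 5.7]
finger_gap: 63.9
finger_force: 15.0
```

Emit:
apply_moves([
  [[0,0,0],[0,0,0],0.5],
  [[0,0,0],[0,0,0],0.5],
  [[0,0,0],[0,0,0],0.5],
  [[0,0,0],[0,0,0],0.5],
])

```text
clock: 9.45
eef_pos: [451.6, -97.3, 21.0]
eef_rot: [3.141, 0.001, 1.964]
wrist_force: [-0.9, 0.6, 5.7]
finger_gap: 63.8
finger_force: 15.0
```

Run:
```python
from h import *
s=(452.3,-97.2,20.8,22.5)
go(548,18,110,1,(452.3,-97.2,100,22.5))
go(644.5,134.3,80,-19.7,(548,18,110,1))
```

```text
[0.279, 0.53, -0.04] [0, 0, 0.1194] from [452.3 -97.2 100. ] 22.5
[0.458, 0.394, 0.12] [0, 0, 0.115] from [548.  18. 110.] 1
```

Emit:
apply_moves([
  [[0,0,-0.06],[0,0,0],0.5],
  [[0,0,-0.16],[0,0,0],0.5],
  [[0,0,-0.26],[0,0,0],0.5],
  [[0,0,-0.317],[0,0,0],0.5],
  [[0,0,-0.317],[0,0,0],0.5],
  [[0,0,-0.317],[0,0,0],0.5],
])

```text
clock: 9.95
eef_pos: [451.3, -97.2, 99.7]
eef_rot: [3.141, 0.001, 1.964]
wrist_force: [-0.9, 0.3, -0.1]
finger_gap: 64.3
finger_force: 15.0
```

Emit:
apply_moves([
  [[0.03,0.06,-0.01],[0,0,0.015],0.5],
  [[0.07,0.14,-0.02],[0,0,0.03],0.5],
  [[0.12,0.23,-0.03],[0,0,0.05],0.5],
  [[0.17,0.32,-0.04],[0,0,0.07],0.5],
  [[0.22,0.41,-0.04],[0,0,0.09],0.5],
  [[0.255,0.485,-0.04],[0,0,0.11],0.5],
  [[0.279,0.53,-0.04],[0,0,0.1194],0.5],
  [[0.279,0.53,-0.04],[0,0,0.1194],0.5],
])

```text
clock: 10.62
eef_pos: [547.2, 19.6, 107.7]
eef_rot: [-3.139, -0.0, 1.589]
wrist_force: [-0.8, -0.9, -0.3]
finger_gap: 63.3
finger_force: 15.0
```

Emit:
apply_moves([
  [[0.05,0.04,0],[0,0,0.01],0.5],
  [[0.12,0.1,0.02],[0,0,0.03],0.5],
  [[0.2,0.17,0.04],[0,0,0.05],0.5],
  [[0.28,0.24,0.07],[0,0,0.07],0.5],
  [[0.36,0.31,0.1],[0,0,0.09],0.5],
  [[0.42,0.36,0.12],[0,0,0.105],0.5],
  [[0.458,0.394,0.12],[0,0,0.115],0.5],
  [[0.458,0.394,0.12],[0,0,0.115],0.5],
  [[0.458,0.394,0.12],[0,0,0.115],0.5],
  [[0.458,0.394,0.12],[0,0,0.115],0.5],
])

```text
clock: 11.45
eef_pos: [642.5, 133.2, 79.1]
eef_rot: [-3.141, 0.001, 1.229]
wrist_force: [1.0, -0.3, 0.2]
finger_gap: 64.0
finger_force: 15.0
```

Run:
```python
from h import *
go(644.5,134.3,41.3,-19.7)
```

```text
[0.007, 0.006, 0.151] [0, 0, np.float64(0.0006)] from [642.5 133.2  79.1] -19.6
```

Emit:
apply_moves([
  [[0.006,0.003,0.05],[0,0,0],0.5],
  [[0.006,0.003,0.1],[0,0,0],0.5],
  [[0.006,0.003,0.125],[0,0,0],0.5],
  [[0.006,0.003,0.14],[0,0,0],0.5],
  [[0.006,0.003,0.147],[0,0,0],0.5],
  [[0.006,0.003,0.152],[0,0,0],0.5],
  [[0.006,0.003,0.152],[0,0,0],0.5],
  [[0.006,0.003,0.152],[0,0,0],0.5],
])

```text
clock: 12.12
eef_pos: [644.7, 135.5, 42.1]
eef_rot: [3.141, -0.0, 1.228]
wrist_force: [-0.1, -0.9, 0.2]
finger_gap: 63.5
finger_force: 15.0
```

Emit:
apply_moves([
  [[0,0,0],[0,0,0],0.28],
  [[0,0,0],[0,0,0],0.2],
  [[0,0,0],[0,0,0],0.1],
  [[0,0,0],[0,0,0],0],
  [[0,0,0],[0,0,0],0],
  [[0,0,0],[0,0,0],0],
  [[0,0,0],[0,0,0],0],
  [[0,0,-0.05],[0,0,0],0],
  [[0,0,-0.15],[0,0,0],0],
  [[0,0,-0.3],[0,0,0],0],
  [[0,0,-0.32],[0,0,0],0],
  [[0,0,-0.32],[0,0,0],0],
])

```text
clock: 13.12
eef_pos: [645.8, 135.7, 125.7]
eef_rot: [3.136, -0.003, 1.228]
wrist_force: [0.2, 0.5, -0.3]
finger_gap: 94.0
finger_force: 0.0
```

Run:
```python
from h import *
go(458.3,271.4,110,-19.7)
```

```text
[0.259, -0.889, 0.063] [0, 0, np.float64(0.0003)] from [645.8 135.7 125.7] -19.7
```

Emit:
apply_moves([
  [[0.259,-0.889,0],[0,0,0],0.4],
  [[0.259,-0.889,0],[0,0,0],0.4],
  [[0.259,-0.889,0],[0,0,0],0.4],
  [[0.259,-0.889,0],[0,0,0],0.4],
  [[0.259,-0.889,0],[0,0,0],0.4],
  [[0.259,-0.889,0],[0,0,0],0.4],
  [[0.259,-0.889,0.05],[0,0,0],0.4],
  [[0.259,-0.889,0.05],[0,0,0],0.4],
  [[0.259,-0.889,0.05],[0,0,0],0.4],
  [[0.259,-0.889,0.05],[0,0,0],0.4],
])

```text
clock: 13.95
eef_pos: [457.4, 270.8, 109.2]
eef_rot: [-3.141, 0.0, 1.227]
wrist_force: [1.0, -0.7, 0.2]
finger_gap: 56.2
finger_force: 0.0
```

Run:
```python
from h import *
go(458.3,271.4,45,-19.7)
im=viewer.camera("top"); hsv=cv2.cvtColor(im,cv2.COLOR_BGR2HSV)
pale=((hsv[...,1]>85)&(hsv[...,2]>150)&(hsv[...,0]<25)).astype(np.uint8)*255
for X in [(644,-126,34),(644.5,134,34)]:
    u,v=proj(X); print(blob(pale,(int(u),int(v)),34,30)[0])
s=viewer.camera("scene"); cv2.imwrite("pics/s2.png",cv2.resize(s[130:300,200:480],None,fx=2.5,fy=2.5))
```

```text
[0.004, 0.003, 0.257] [0, 0, np.float64(0.0)] from [457.4 270.8 109.2] -19.7
{'n': 664, 'px': (np.float64(375.7), np.float64(148.9)), 'mean': array([ 644.5, -125.4]), 'sz': array([ 55., 116.]), 'ang': np.float64(109.2), 'rect': array([ 644.3, -125.2,   54.5,  116.6,   19.7])}
{'n': 425, 'px': (np.float64(290.4), np.float64(148.0)), 'mean': array([644.4, 135. ]), 'sz': array([64., 65.]), 'ang': np.float64(88.1), 'rect': array([644.9, 135.2,  65. ,  64.3,  70.2])}
```

View pics/s2.png

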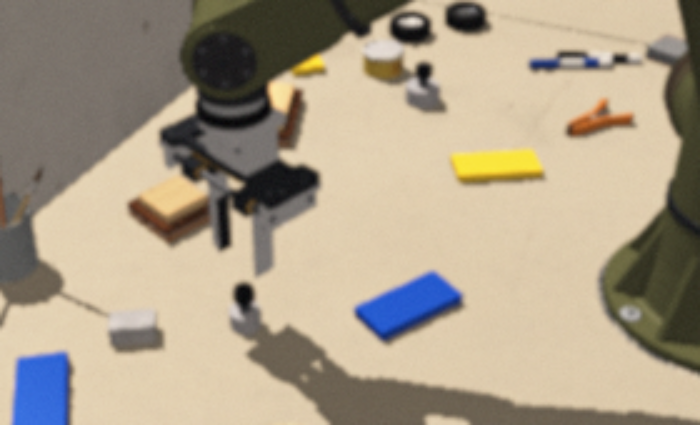

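Both pads lie centred: long (644.5, −125.4), square (644.4, 135.0). The gripper is above the small weight, whose knob is at crop (244,295). I'll cross-check both knob positions with the scene camera.

Run:
```python
import h
from h import *
I=viewer.camera_info("scene"); h.K,h.R,h.t=I["camera_matrix"],np.array(I["R"]),np.array(I["t"])
print(ray((297.6,248.0),45),ray((369.6,158.8),52), proj((458.3,271.4,45)), proj((466,-279,52)))
s=cv2.cvtColor(viewer.camera("scene"),cv2.COLOR_BGR2GRAY)
for u,v,z in[(297,248,45),(369,158,52)]:
    m=(s[v-10:v+11,u-10:u+11]<70); n,l,st,c=cv2.connectedComponentsWithStats(m.astype(np.uint8)); k=l[10,10]; print(c[k]+[u-10,v-10],st[k],ray(c[k]+[u-10,v-10],z))
```

```text
[[454.68233907 274.69777373]] [[ 461.01733239 -270.15495058]] [297.05979743 246.89450376] [369.2301306  157.49300285]
[297.19298246 248.22807018] [ 7  6  7 11 57] [[455.20787    276.00708288]]
[369.03225806 159.        ] [ 8  8  5  8 31] [[ 462.33552589 -267.80762062]]
```

Both views agree to within a few mm, so I'll take small (457.5, 272) and big (465, −277). Descending onto the small knob.

Emit:
apply_moves([
  [[0,0.002,0.1],[0,0,0],0.4],
  [[0,0.002,0.17],[0,0,0],0.4],
  [[0,0.002,0.22],[0,0,0],0.4],
  [[0,0.002,0.25],[0,0,0],0.4],
  [[0,0.002,0.258],[0,0,0],0.4],
  [[0,0.002,0.258],[0,0,0],0.4],
  [[0,0.002,0.258],[0,0,0],0.4],
])

```text
clock: 14.68
eef_pos: [457.9, 271.1, 45.4]
eef_rot: [3.141, -0.001, 1.228]
wrist_force: [-0.7, 0.4, 0.0]
finger_gap: 56.3
finger_force: 0.0
```

Emit:
apply_moves([
  [[0,0,0],[0,0,0],0.5],
  [[0,0,0],[0,0,0],0.55],
  [[0,0,0],[0,0,0],0.6],
  [[0,0,0],[0,0,0],0.65],
  [[0,0,0],[0,0,0],0.7],
  [[0,0,0],[0,0,0],0.75],
  [[0,0,0],[0,0,0],0.85],
  [[0,0,0],[0,0,0],0.9],
  [[0,0,0],[0,0,0],0.9],
  [[0,0,0],[0,0,0],0.9],
  [[0,0,0],[0,0,0],0.9],
  [[0,0,0],[0,0,0],0.9],
], squeeze=20)

```text
clock: 15.68
eef_pos: [457.6, 271.0, 44.8]
eef_rot: [3.141, -0.0, 1.228]
wrist_force: [1.0, -0.9, 1.5]
finger_gap: 23.0
finger_force: 20.0
```

Run:
```python
from h import *
s=manip.read_state(); p=s["eef_pos"]; print(s["finger_gap"],p,viewer.camera_info("top") is None)
go(p[0],p[1],125,-19.7)
go(644.4,135,100,-19.7,(p[0],p[1],125,-19.7))
cv2.imwrite("pics/s3.png",cv2.resize(viewer.camera("scene")[170:280,220:380],None,fx=4,fy=4))
```

```text
23.048421639264166 [457.59285762 271.04387064  44.80874115] False
[0.0, 0.0, -0.321] [0, 0, np.float64(0.0002)] from [457.6 271.   44.8] -19.7
[-0.26, 0.887, 0.1] [0, 0, -0.0] from [457.6 271.  125. ] -19.7
```

View pics/s3.png

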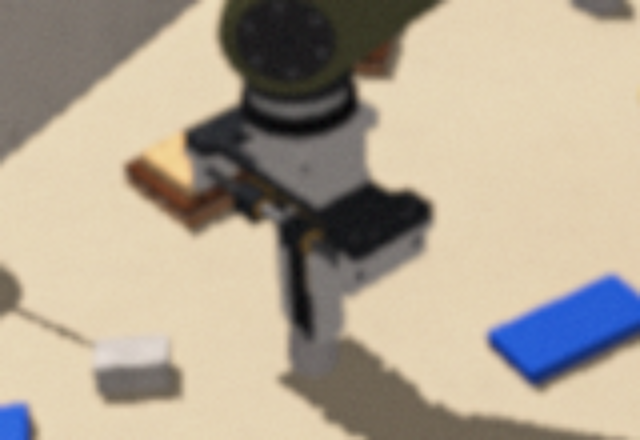

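The fingers hold the small knob (gap 23), with the disc at crop (315,358). I'll lift, then check how the weight hangs.

Emit:
apply_moves([
  [[0,0,-0.04],[0,0,0],0.9],
  [[0,0,-0.1],[0,0,0],0.9],
  [[0,0,-0.18],[0,0,0],0.9],
  [[0,0,-0.26],[0,0,0],0.9],
  [[0,0,-0.32],[0,0,0],0.9],
  [[0,0,-0.32],[0,0,0],0.9],
  [[0,0,-0.32],[0,0,0],0.9],
])

```text
clock: 16.32
eef_pos: [457.3, 271.1, 124.9]
eef_rot: [3.141, -0.001, 1.228]
wrist_force: [0.6, -0.0, -2.3]
finger_gap: 23.4
finger_force: 20.0
```

Run:
```python
import h
from h import *
I=viewer.camera_info("scene"); h.K,h.R,h.t=I["camera_matrix"],np.array(I["R"]),np.array(I["t"])
p=manip.read_state()["eef_pos"]; print(p,manip.read_state()["finger_gap"])
s=viewer.camera("scene"); fx=6
o=[250,180]; c=cv2.resize(s[180:260,250:350],None,fx=fx,fy=fx,interpolation=2)
for dz in(-45,-21,0): # foot centre, disc top, tcp
    q=(proj((p[0],p[1],p[2]+dz))-o+.5)*fx; cv2.circle(c,tuple(int(v) for v in q),4,(0,0,255),-1)
cv2.imwrite("pics/s4.png",c)
```

```text
[457.32002918 271.07808306 124.94840076] 23.42036383093648
```

View pics/s4.png

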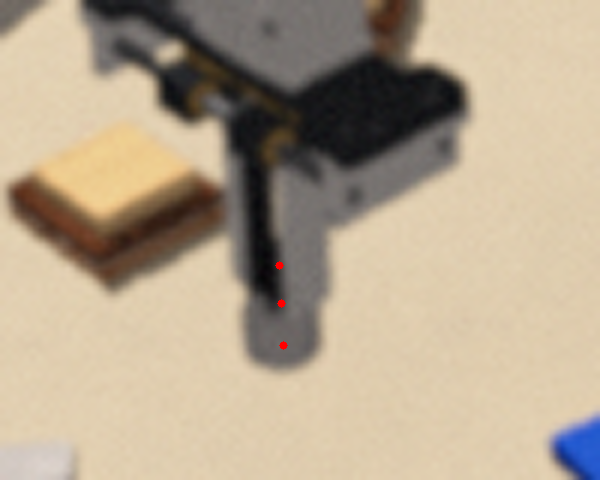

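The weight hangs upright. Its disc is at crop (283,348), on the projected tool axis to within about 3 mm. Carrying it to the square pad.

Emit:
apply_moves([
  [[-0.02,0.06,0],[0,0,0],0.9],
  [[-0.045,0.15,0],[0,0,0],0.9],
  [[-0.08,0.27,0],[0,0,0],0.9],
  [[-0.115,0.39,0],[0,0,0],0.9],
  [[-0.15,0.51,0],[0,0,0],0.9],
  [[-0.185,0.63,0],[0,0,0],0.9],
  [[-0.215,0.74,0.02],[0,0,0],0.9],
  [[-0.24,0.82,0.05],[0,0,0],0.9],
  [[-0.26,0.887,0.1],[0,0,0],0.9],
  [[-0.26,0.887,0.1],[0,0,0],0.9],
  [[-0.26,0.887,0.1],[0,0,0],0.9],
  [[-0.26,0.887,0.1],[0,0,0],0.9],
])

```text
clock: 17.37
eef_pos: [643.6, 135.7, 98.9]
eef_rot: [-3.14, 0.001, 1.228]
wrist_force: [0.3, -0.2, -2.0]
finger_gap: 23.4
finger_force: 20.0
```

Run:
```python
from h import *
go(644.4,135,79.3,-19.7)
```

```text
[-0.001, 0.004, 0.079] [0, 0, np.float64(0.0003)] from [643.6 135.7  98.9] -19.6
```

Emit:
apply_moves([
  [[0,0.002,0.02],[0,0,0],0.9],
  [[0,0.002,0.04],[0,0,0],0.9],
  [[0,0.002,0.052],[0,0,0],0.9],
  [[0,0.002,0.06],[0,0,0],0.9],
  [[0,0.002,0.066],[0,0,0],0.9],
  [[0,0.002,0.07],[0,0,0],0.9],
  [[0,0.002,0.074],[0,0,0],0.9],
  [[0,0.002,0.077],[0,0,0],0.9],
  [[0,0.002,0.08],[0,0,0],0.9],
  [[0,0.002,0.08],[0,0,0],0.9],
  [[0,0.002,0.08],[0,0,0],0.9],
])

```text
clock: 18.28
eef_pos: [644.9, 135.0, 79.7]
eef_rot: [3.142, 0.0, 1.228]
wrist_force: [0.1, 0.5, -1.9]
finger_gap: 23.1
finger_force: 20.0
```

It is still hanging, so I'll lower it half a millimetre per row.

Emit:
apply_moves([
  [[0,0,0.002],[0,0,0],0.9],
  [[0,0,0.003],[0,0,0],0.9],
  [[0,0,0.004],[0,0,0],0.9],
  [[0,0,0.004],[0,0,0],0.9],
  [[0,0,0.004],[0,0,0],0.9],
])

```text
clock: 18.7
eef_pos: [645.0, 135.1, 78.9]
eef_rot: [3.141, -0.0, 1.228]
wrist_force: [-0.4, -0.0, -0.7]
finger_gap: 23.4
finger_force: 20.0
```

Contact is made (the load has come off the wrist). I'll open gently to about 56 mm and rise.

Emit:
apply_moves([
  [[0,0,0],[0,0,0],0.72],
  [[0,0,0],[0,0,0],0.66],
  [[0,0,0],[0,0,0],0.6],
  [[0,0,0],[0,0,0],0.5],
  [[0,0,0],[0,0,0],0.4],
  [[0,0,0],[0,0,0],0.4],
  [[0,0,0],[0,0,0],0.4],
  [[0,0,-0.05],[0,0,0],0.4],
  [[0,0,-0.15],[0,0,0],0.4],
  [[0,0,-0.26],[0,0,0],0.4],
  [[0,0,-0.26],[0,0,0],0.4],
  [[0,0,-0.26],[0,0,0],0.4],
])

```text
clock: 19.7
eef_pos: [645.6, 135.2, 146.2]
eef_rot: [3.138, -0.002, 1.228]
wrist_force: [-0.7, -0.7, 0.2]
finger_gap: 56.7
finger_force: 0.0
```

Run:
```python
from h import *
go(560,-72,143,10)
go(465,-277,110,20,(560,-72,143,10))
```

```text
[-0.896, -0.044, 0.013] [0, 0, np.float64(-0.1647)] from [645.6 135.2 146.2] -19.7
[-0.742, -0.517, 0.132] [0, 0, -0.0556] from [560. -72. 143.] 10
```

Emit:
apply_moves([
  [[-0.896,-0.044,0],[0,0,-0.165],0.4],
  [[-0.896,-0.044,0],[0,0,-0.165],0.4],
  [[-0.896,-0.044,0],[0,0,-0.165],0.4],
  [[-0.896,-0.044,0],[0,0,-0.165],0.4],
  [[-0.896,-0.044,0],[0,0,-0.165],0.4],
  [[-0.896,-0.044,0],[0,0,-0.165],0.4],
  [[-0.896,-0.044,0],[0,0,-0.165],0.4],
  [[-0.896,-0.044,0],[0,0,-0.165],0.4],
  [[-0.896,-0.044,0],[0,0,-0.165],0.4],
])

```text
clock: 20.45
eef_pos: [559.3, -71.5, 143.4]
eef_rot: [-3.141, -0.0, 1.746]
wrist_force: [0.1, -0.9, -0.5]
finger_gap: 56.3
finger_force: 0.0
```

Emit:
apply_moves([
  [[-0.742,-0.517,0],[0,0,-0.056],0.4],
  [[-0.742,-0.517,0],[0,0,-0.056],0.4],
  [[-0.742,-0.517,0],[0,0,-0.056],0.4],
  [[-0.742,-0.517,0],[0,0,-0.056],0.4],
  [[-0.742,-0.517,0],[0,0,-0.056],0.4],
  [[-0.742,-0.517,0],[0,0,-0.056],0.4],
  [[-0.742,-0.517,0.12],[0,0,-0.056],0.4],
  [[-0.742,-0.517,0.12],[0,0,-0.056],0.4],
  [[-0.742,-0.517,0.12],[0,0,-0.056],0.4],
  [[-0.742,-0.517,0.12],[0,0,-0.056],0.4],
])

```text
clock: 21.28
eef_pos: [465.2, -276.4, 114.4]
eef_rot: [3.142, -0.0, 1.924]
wrist_force: [-0.4, -0.0, -0.1]
finger_gap: 56.5
finger_force: 0.0
```

Run:
```python
import h
from h import *
go(465,-277,51,20)
top=viewer.camera("top"); a=cv2.resize(top[125:175,265:315],None,fx=6,fy=6,interpolation=2)
for z in(34,58):
    q=(proj((644.4,135,z))-[265,125]+.5)*6; cv2.circle(a,tuple(int(v) for v in q),3,(0,0,255),-1)
I=viewer.camera_info("scene"); h.K,h.R,h.t=I["camera_matrix"],np.array(I["R"]),np.array(I["t"])
p=manip.read_state()["eef_pos"]
s=viewer.camera("scene"); o=[330,110]; c=cv2.resize(s[110:160+10,330:410],None,fx=5,fy=5,interpolation=2)
for z in(0,28,52,p[2]):
    q=(proj((p[0],p[1],z))-o+.5)*5; cv2.circle(c,tuple(int(v) for v in q),2,(0,0,255),-1)
cv2.imwrite("pics/s5.png",np.hstack([a,c]))
```

```text
[-0.002, -0.002, 0.253] [0, 0, np.float64(0.0013)] from [ 465.2 -276.4  114.4] 20.2
```

View pics/s5.png

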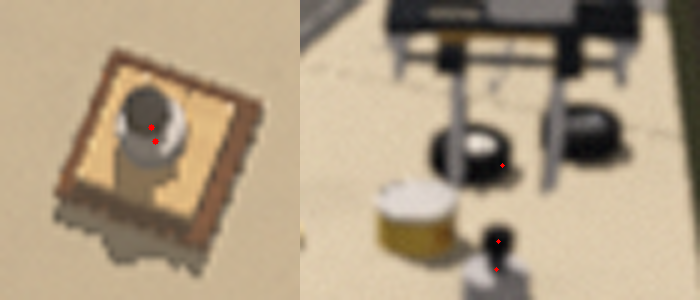

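The small weight's disc sits at the pad's centre, at crop (151,127). The big knob at (499,244) matches the tool axis at (498,241). Descending onto the big knob.

Emit:
apply_moves([
  [[0,0,0.1],[0,0,0],0.4],
  [[0,0,0.17],[0,0,0],0.4],
  [[0,0,0.22],[0,0,0],0.4],
  [[0,0,0.245],[0,0,0],0.4],
  [[0,0,0.253],[0,0,0],0.4],
  [[0,0,0.253],[0,0,0],0.4],
  [[0,0,0.253],[0,0,0],0.4],
])

```text
clock: 21.97
eef_pos: [464.8, -277.5, 51.5]
eef_rot: [3.141, 0.001, 1.922]
wrist_force: [0.3, -0.6, -0.0]
finger_gap: 56.5
finger_force: 0.0
```

Emit:
apply_moves([
  [[0,0,0],[0,0,0],0.5],
  [[0,0,0],[0,0,0],0.55],
  [[0,0,0],[0,0,0],0.6],
  [[0,0,0],[0,0,0],0.65],
  [[0,0,0],[0,0,0],0.7],
  [[0,0,0],[0,0,0],0.75],
  [[0,0,0],[0,0,0],0.85],
  [[0,0,0],[0,0,0],0.9],
  [[0,0,0],[0,0,0],0.9],
  [[0,0,0],[0,0,0],0.9],
  [[0,0,0],[0,0,0],0.9],
  [[0,0,0],[0,0,0],0.9],
], squeeze=30)

```text
clock: 22.97
eef_pos: [464.5, -277.5, 50.7]
eef_rot: [3.141, 0.001, 1.922]
wrist_force: [4.5, 1.9, 4.3]
finger_gap: 25.2
finger_force: 30.0
```

Emit:
apply_moves([
  [[0,0,-0.04],[0,0,0],0.9],
  [[0,0,-0.1],[0,0,0],0.9],
  [[0,0,-0.18],[0,0,0],0.9],
  [[0,0,-0.26],[0,0,0],0.9],
  [[0,0,-0.32],[0,0,0],0.9],
  [[0,0,-0.32],[0,0,0],0.9],
  [[0,0,-0.32],[0,0,0],0.9],
])

```text
clock: 23.55
eef_pos: [463.8, -277.3, 130.2]
eef_rot: [-3.141, -0.0, 1.922]
wrist_force: [-0.5, -0.0, -4.8]
finger_gap: 25.0
finger_force: 30.0
```

Run:
```python
import h
from h import *
go(644.4,-125.4,106,20)
I=viewer.camera_info("scene"); h.K,h.R,h.t=I["camera_matrix"],np.array(I["R"]),np.array(I["t"])
p=manip.read_state()["eef_pos"]
s=viewer.camera("scene"); o=[330,90]; c=cv2.resize(s[90:180,330:410],None,fx=6,fy=6,interpolation=2)
for dz in(-51,-23,0):
    q=(proj((p[0],p[1],p[2]+dz))-o+.5)*6; cv2.circle(c,tuple(int(v) for v in q),3,(0,0,255),-1)
cv2.imwrite("pics/s6.png",c)
```

```text
[0.322, 0.887, 0.097] [0, 0, np.float64(0.0007)] from [ 463.8 -277.3  130.2] 20.1
```

View pics/s6.png

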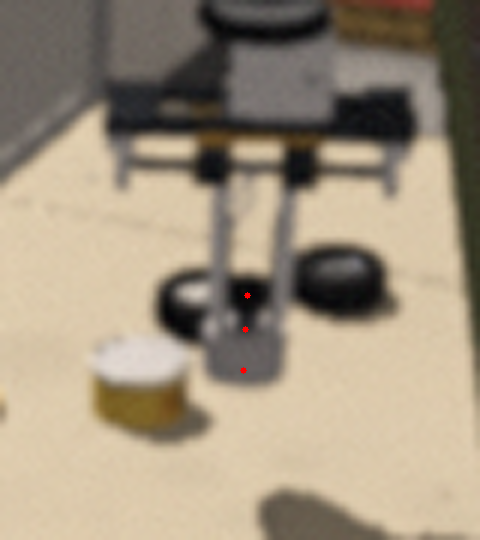

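The big weight hangs upright with its disc at (245,350), on the tool axis. Carrying it to the long pad.

Emit:
apply_moves([
  [[0.02,0.06,0],[0,0,0],0.9],
  [[0.05,0.15,0],[0,0,0],0.9],
  [[0.095,0.27,0],[0,0,0],0.9],
  [[0.14,0.39,0],[0,0,0],0.9],
  [[0.185,0.51,0],[0,0,0],0.9],
  [[0.23,0.63,0],[0,0,0],0.9],
  [[0.27,0.74,0.02],[0,0,0],0.9],
  [[0.3,0.83,0.05],[0,0,0],0.9],
  [[0.32,0.887,0.097],[0,0,0],0.9],
  [[0.32,0.887,0.097],[0,0,0],0.9],
  [[0.32,0.887,0.097],[0,0,0],0.9],
  [[0.32,0.887,0.097],[0,0,0],0.9],
])

```text
clock: 24.6
eef_pos: [644.2, -126.4, 105.3]
eef_rot: [-3.14, -0.001, 1.922]
wrist_force: [0.3, -1.1, -4.6]
finger_gap: 25.2
finger_force: 30.0
```

Run:
```python
from h import *
go(644.4,-125.4,85.3,20)
```

```text
[0.004, 0.002, 0.08] [0, 0, np.float64(0.0006)] from [ 644.2 -126.4  105.3] 20.1
```

Emit:
apply_moves([
  [[0.002,0,0.02],[0,0,0],0.9],
  [[0.002,0,0.04],[0,0,0],0.9],
  [[0.002,0,0.052],[0,0,0],0.9],
  [[0.002,0,0.06],[0,0,0],0.9],
  [[0.002,0,0.066],[0,0,0],0.9],
  [[0.002,0,0.07],[0,0,0],0.9],
  [[0.002,0,0.074],[0,0,0],0.9],
  [[0.002,0,0.077],[0,0,0],0.9],
  [[0.002,0,0.08],[0,0,0],0.9],
  [[0.002,0,0.08],[0,0,0],0.9],
  [[0.002,0,0.08],[0,0,0],0.9],
])

```text
clock: 25.52
eef_pos: [644.8, -125.5, 86.2]
eef_rot: [3.142, 0.0, 1.922]
wrist_force: [-0.5, -0.1, -4.3]
finger_gap: 25.0
finger_force: 30.0
```

Emit:
apply_moves([
  [[0,0,0.002],[0,0,0],0.9],
  [[0,0,0.003],[0,0,0],0.9],
  [[0,0,0.003],[0,0,0],0.9],
  [[0,0,0.003],[0,0,0],0.9],
])

```text
clock: 25.85
eef_pos: [644.7, -125.5, 85.4]
eef_rot: [-3.142, -0.0, 1.922]
wrist_force: [-0.4, 0.2, -3.6]
finger_gap: 25.2
finger_force: 30.0
```

Emit:
apply_moves([
  [[0,0,0.001],[0,0,0],0.9],
  [[0,0,0.002],[0,0,0],0.9],
  [[0,0,0.003],[0,0,0],0.9],
  [[0,0,0.003],[0,0,0],0.9],
  [[0,0,0.003],[0,0,0],0.9],
])

```text
clock: 26.27
eef_pos: [644.8, -125.5, 84.8]
eef_rot: [3.141, 0.0, 1.922]
wrist_force: [-0.3, 0.7, -3.1]
finger_gap: 24.9
finger_force: 30.0
```

Emit:
apply_moves([
  [[0,0,0.001],[0,0,0],0.9],
  [[0,0,0.002],[0,0,0],0.9],
  [[0,0,0.002],[0,0,0],0.9],
  [[0,0,0.002],[0,0,0],0.9],
])

```text
clock: 26.6
eef_pos: [645.0, -125.5, 84.6]
eef_rot: [3.141, 0.0, 1.922]
wrist_force: [-1.3, 0.9, 1.6]
finger_gap: 25.0
finger_force: 30.0
```

Contact is made. I'll release, rise and move back clear.

Emit:
apply_moves([
  [[0,0,0],[0,0,0],0.7],
  [[0,0,0],[0,0,0],0.65],
  [[0,0,0],[0,0,0],0.6],
  [[0,0,0],[0,0,0],0.5],
  [[0,0,0],[0,0,0],0.4],
  [[0,0,0],[0,0,0],0.4],
  [[0,0,0],[0,0,0],0.4],
  [[0,0,-0.05],[0,0,0],0.4],
  [[0,0,-0.15],[0,0,0],0.4],
  [[0,0,-0.26],[0,0,0],0.4],
  [[0,0,-0.36],[0,0,0],0.4],
  [[0,0,-0.36],[0,0,0],0.4],
])

```text
clock: 27.6
eef_pos: [646.5, -125.9, 181.1]
eef_rot: [3.134, 0.005, 1.922]
wrist_force: [1.3, -0.0, 0.6]
finger_gap: 56.5
finger_force: 0.0
```

Emit:
apply_moves([
  [[0.1,-0.8,0],[0,0,0],0.4],
  [[0.1,-0.8,0],[0,0,0],0.4],
  [[0.1,-0.8,0],[0,0,0],0.4],
  [[0.1,-0.8,0],[0,0,0],0.4],
  [[0.1,-0.8,0],[0,0,0],0.4],
  [[0.1,-0.8,0],[0,0,0],0.4],
  [[0.1,-0.8,0],[0,0,0],0.4],
  [[0.1,-0.8,0],[0,0,0],0.4],
  [[0.1,-0.8,0],[0,0,0],0.4],
  [[0.1,-0.8,0],[0,0,0],0.4],
])

```text
clock: 28.43
eef_pos: [449.2, -170.6, 174.1]
eef_rot: [-3.142, -0.0, 1.923]
wrist_force: [0.6, 0.3, 0.3]
finger_gap: 56.6
finger_force: 0.0
```

Run:
```python
from h import *
top=viewer.camera("top"); a=cv2.resize(top[120:180,260:410],None,fx=5,fy=5,interpolation=2)
for X in[(644.4,135,58),(644.4,-125.4,62)]:
    q=(proj(X)-[260,120]+.5)*5; cv2.circle(a,tuple(int(v) for v in q),3,(0,0,255),-1)
cv2.imwrite("pics/end.png",a)
```

```text
(no output)
```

View pics/end.png

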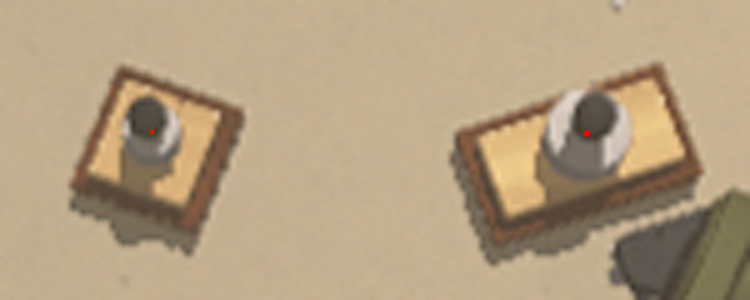

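Both weights stand on the pads, with disc centres near (151,130) and (587,132). The square pad's margins look slightly uneven, so I'll measure once before handing in.

Run:
```python
from h import *
im=viewer.camera("top"); hsv=cv2.cvtColor(im,cv2.COLOR_BGR2HSV)
pale=((hsv[...,1]>85)&(hsv[...,2]>140)&(hsv[...,0]<25)).astype(np.uint8)*255
brown=((hsv[...,1]>100)&(hsv[...,2]<150)&(hsv[...,2]>88)).astype(np.uint8)*255
for X,r in [((644,-126),31),((644.5,134),24)]:
  for m,z in((pale,34),(brown,20)):
    u,v=(int(k) for k in proj((*X,z))); mm=np.zeros_like(m); mm[v-r:v+r,u-r:u+r]=m[v-r:v+r,u-r:u+r]
    n,l,st,_=cv2.connectedComponentsWithStats(mm); 
    ys,xs=np.nonzero(np.isin(l,[i for i in range(1,n) if st[i,4]>15])); rc=cv2.minAreaRect(ray(np.c_[xs,ys],z).astype(np.float32)); print(z,np.round(np.r_[rc[0],rc[1],rc[2]],1))
```

```text
34 [ 644.3 -125.4   54.5  117.    19.7]
20 [ 643.8 -125.5   75.1  135.3   19.7]
34 [644.9 135.3  65.3  64.3  70.2]
20 [644.3 134.3  82.   81.9  69.9]
```

Both pads are within about 1.5 mm of centre and aligned. Handing in.

```bash
python3 -c "
from cell import manip
print(manip.sign_off())"
```

```text
the job is handed in; nothing more can be done
None
```

I handed the job in at about 28 s: both pads measured within 1.5 mm of their blanks' centres and aligned, and the camera shows each weight upright near the middle of its own pad; the sign-off returned no verdict.

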